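Screen the tumbling media off the deburred bushes and tip them out

ROBOT

A 6-joint arm with a two-finger parallel gripper is mounted at the origin on the work surface. World frame = base frame: x ahead of the robot, y to its left, z up, the work surface at z = 0. Lengths are in m, angles in rad, forces in N, time in s.
With the tool pointing down it reaches from about 0.225 to 0.875 m from the base axis. Payload 3.4 kg.
Tool frame: the origin (TCP) lies on the centre line of the jaws, within the pads' length; the fingertips stand 11 mm ahead of it and the grasp point (between the pads) lies 8 mm behind it; z points along the fingers, y is the line along which they close (so a half turn about z gives the same grasp; the last joint's range is limited). The gripper opens to 85 mm and grips with 20 to 120 N. Pads are 22 mm wide; open, the fingers measure 114 mm over their backs; the gripper's body (76 mm by 85 mm) begins 54 mm behind the grasp point. The pads swing forward as they close: fully open they stand 13 mm farther back than shut.
Start: joints at [-1.372, 0.276, 1.505, -0, 1.361, -0.121], TCP at [0.181, -0.546, 0.242] pointing down, gripper open.
Joint ranges: [-2.89, 2.89], [-0.75, 2.08], [0.22, 2.7], [-1.18, 4.32], [0.11, 2.71], [-2.7, 2.7]. Speed limits (rad/s): [2.57, 2.57, 3.14, 3.14, 3.14, 3.14].

INTERFACE

Orientations are given as a unit quaternion [w, x, y, z].
In Python, from rig import manip, eyes, job gives the robot as it stands.
- The arm moves only by the tool drive_tool, never from a script. Its argument "rows" is a list of rows, each a list of 3 entries, a list of its own where there are three numbers: the turn, a rotation vector about the world's x, y, z in rad, then the shift along the world's x, y, z in cm, then the finger opening in cm, from 0 to 8.54. A call has 1 to 8 rows; each row shifts and turns the commanded pose from where the row before left it; what a row does not reach is not made up. A row lasts 1/8 s, in which the tool goes at most 62.5 mm and 10.7 degrees, less where a joint would pass 70% of its speed; a pose out of reach is approached as far as the arm can. A call is refused whole if a number of a shift passes 6.25 or a number of a turn 0.188, either way. A call with a gripper value outside its range is refused whole. The fingers move at their own pace and stop on an object; "force" is the grip in N (left out, the last holds). Time passes only in rows, so rows that do not move let the fingers close. It gives the time, the measured TCP pose, the force, the opening and the grip force at its end, in the units of the state.
- manip.get_state(): the state, without advancing time (a new reading comes with each control period).
- eyes.get_image(name): name is "scene" or "top" or "wrist"; returns the picture (420x560x3 uint8, red, green, blue); there is no depth.
- eyes.get_calibration(name): a dict with "camera_matrix" (3x3 intrinsics, pixels), "view" (4x4, takes a point from world to camera coordinates). Camera axes: x right, y up, looking along -z (the intrinsics and any distortion apply to the point x, -y, -z); pixel columns grow to the right and rows downward; lengths in m; the calibration is good to about 2 mm. A picture is of the moment at which its call begins: read the wrist's pose just before it. get_calibration takes no time and is no camera call; for the wrist camera it gives the pose at the moment of the call.
- job.sign_off(): hands the job in; it is judged then, once.
The state is a dict: "clock": time; "qpos": joint angles; "qd": joint speeds; "effort": joint torques, N m; "position": TCP position; "ee_rot": TCP orientation; "contact_force": force on the tool from outside, world axes, zero at the start; "moment": the same for the moment, N m; "width": finger opening in m; "gripper_force": force on a finger pad.
Only numpy, scipy, OpenCV 4.12 (cv2) and the standard library are available. Lean on these libraries where they do the work, as an engineer would, in place of code of your own. Each camera call takes 0.05 s, during which the arm holds its last target. There are 200 camera calls.

TASK

The basket standing in the grey tub holds three brass bushes fresh from the tumbler and four bits of green ceramic media. Shake it over the tub until all the media has dropped through the floor slots into the tub, keeping the bushes in the basket; then tip the bushes over the pouring lip into the blue tray, with the lip held low, just above the tray, so that they slide in and do not fall hard. Finally stand the empty basket upright on the black rubber mat, well onto it and without dropping it, and leave the other things on the bench alone.

Things in the scene. Friction and masses are not known exactly. Their poses are not given: they have to be found in the camera images.
- basket: stainless sieve basket, 0.4 kg, with a rigid bail and a red handle. ORIGIN = centre of the red handle, 120 above the underside of its four feet; z up, -x = pouring end. Handle block 24 (x) x 100 (y) x 22 (z): pinch it across x from above near its middle, where the basket balances. Outside: x -108 to +86, y -70 to +70; side and back walls end 41 under the origin
- basket_floor (a point): centre of the floor's top face, fixed on the basket at (8, 0, -91) from its origin, axes as the basket. Floor 150 (x) x 127 (y): four 16 wide lands along x (centres y -55.5, -18.5, 18.5, 55.5), three 21 wide open slots between them. Shaking side to side along y, or rocking about x, moves media off the lands into the slots. Walls 50 high on both sides and at the +x end
- basket_lip (a point): middle of the free edge of the pouring lip, fixed on the basket at (-107.5, 0, -72) from its origin, axes as the basket. The lip is solid plate rising at 25 degrees through the -x end of the floor (in place of a wall), ramping up the slot ends; lowering the -x end so that the basket tilts 45 to 50 degrees pours the bushes out. Wet brass slides on the steel beyond about 16 degrees (13 to 19)
- tub: grey plastic tub, fixed, outside 290 (x) x 240 (y) x 60 high, walls and floor 5; origin under its centre on the bench, z up. The basket starts standing inside on the tub floor, its axes within about 7 degrees of the tub's
- tray: blue plastic parts tray, fixed, outside 230 (x) x 190 (y) x 45 high, walls and floor 4; origin under its centre on the bench
- mat: black rubber drip mat, fixed, 260 (x) x 210 (y) x 4 thick; origin under its centre on the bench
- bush1: brass flanged bush, finished part: flange 40 dia x 8 thick, spigot 24 dia x 22, 30 high in all, about 130 g; origin at its middle (15 above its underside), z along its axis, starts flange down on the basket floor
- bush2: brass flanged bush, finished part: flange 40 dia x 8 thick, spigot 24 dia x 22, 30 high in all, about 130 g; origin at its middle (15 above its underside), z along its axis, starts flange down on the basket floor
- bush3: brass flanged bush, finished part: flange 40 dia x 8 thick, spigot 24 dia x 22, 30 high in all, about 130 g; origin at its middle (15 above its underside), z along its axis, starts flange down on the basket floor
- media1: green ceramic tumbling-media cylinder, 13 dia x 13 long, 10 g; origin at its centre; starts standing on one of the floor lands of the basket, wet: it slides on the steel beyond a tilt of about 16 degrees (13 to 19)
- media2: green ceramic tumbling-media cylinder, 13 dia x 13 long, 10 g; origin at its centre; starts standing on one of the floor lands of the basket, wet: it slides on the steel beyond a tilt of about 16 degrees (13 to 19)
- media3: green ceramic tumbling-media cylinder, 13 dia x 13 long, 10 g; origin at its centre; starts standing on one of the floor lands of the basket, wet: it slides on the steel beyond a tilt of about 16 degrees (13 to 19)
- media4: green ceramic tumbling-media cylinder, 13 dia x 13 long, 10 g; origin at its centre; starts standing on one of the floor lands of the basket, wet: it slides on the steel beyond a tilt of about 16 degrees (13 to 19)
- chuck_key: lathe chuck key, bystander, T shape 110 long with a 130 cross bar, lies on the bench 22 high; origin under its middle
- hex_driver: yellow-handled screwdriver, bystander, 200 long, lies on the bench; origin under its middle
- micrometer: green micrometer, bystander, about 150 x 60, 17 high, lies on the bench; origin under the middle of its jaw gap
- oil_can: red oil can, bystander, 68 dia, 95 high with a thin brass spout to 148; origin under its centre
- spanner: open-ended spanner, bystander, 180 long, lies on the bench; origin under its middle
- chip_brush: chip brush, bystander, 200 long, lies on the bench; origin under its middle
Not all that is in view belongs to the job. Leave any pink or turquoise look-alike of the bush1 alone. Leave any orange look-alike of the basket alone.

How it is judged:
By the outcome, as a careful person would: the job done as asked, in the order asked, and still so for the second after the job is handed in, with the robot touching nothing.
It also fails if it takes over 61 s, if anything falls off the work surface, if the arm or the gripper's body presses on something with over 40 N, if the wrist force passes 120 N, or if a joint passes its speed limit or range.

## Working session

There is one attempt and no reset: what is moved stays moved. The work goes in short steps, Python scripts to look and compute and a tool call to move; the robot and the scene stay as the last step left them, time stands still between calls to the robot, and variables do not carry over. Pictures are saved under pics/ and viewed, at most 10 in all, crops included, and the job is handed in when it is done.

Besides the shell and the picture viewer there is one more tool, called as name(argument=value, ...), one argument or row to a line, values as JSON. drive_tool: Moves the arm, as the interface text tells. Its arguments: {"type":"object","properties":{"rows":{"type":"array"},"force":{"type":"number"}},"required":["rows"]}

```bash
mkdir -p pics; ls; python3 - <<'E'
from rig import manip, eyes, job
import cv2, numpy as np, json
for n in ("top","scene"):
    im=eyes.get_image(n); cv2.imwrite(f"pics/{n}0.png",im[:,:,::-1])
    c=eyes.get_calibration(n); print(n,{k:np.round(v,4).tolist() if not isinstance(v,str) else v for k,v in c.items()})
print(manip.get_state())
E
```

```text
pics
top {'camera_matrix': [[387.1036, 0.0, 282.7479], [0.0, 387.1036, 209.6807], [0.0, 0.0, 1.0]], 'view': [[0.0465, -0.9989, 0.0027, -0.0222], [0.9769, 0.0461, 0.2087, -0.516], [-0.2086, -0.0071, 0.978, -1.0238], [0.0, 0.0, 0.0, 1.0]]}
scene {'camera_matrix': [[412.7727, 0.0, 278.1186], [0.0, 412.7727, 212.4879], [0.0, 0.0, 1.0]], 'view': [[0.8366, 0.5477, -0.0126, -0.4346], [-0.2924, 0.4659, 0.8351, 0.0553], [0.4633, -0.695, 0.5499, -1.2348], [0.0, 0.0, 0.0, 1.0]]}
{'clock': 0.1, 'qpos': array([-1.37202134e+00,  2.76547191e-01,  1.50602287e+00,  6.50322007e-06,
        1.36069029e+00, -1.21003017e-01]), 'qd': array([ 0.00122651,  0.00073275, -0.00275863, -0.00063292,  0.00139969,
        0.00051043]), 'effort': array([ 9.65087856e-04, -4.17700195e+01, -2.46405923e+01, -2.12670780e-04,
        5.72242396e-03,  1.37508300e-05]), 'position': array([ 0.18065945, -0.5454026 ,  0.24151088]), 'ee_rot': array([-8.33344121e-04,  9.87244727e-01,  1.59207895e-01, -2.92398065e-05]), 'contact_force': array([-0.68175074,  0.28879579, -0.10888923]), 'moment': array([-0.02411005,  0.04550947, -0.02207296]), 'gripper_force': 0.0, 'width': 0.08540942141054095}
```

View pics/top0.png

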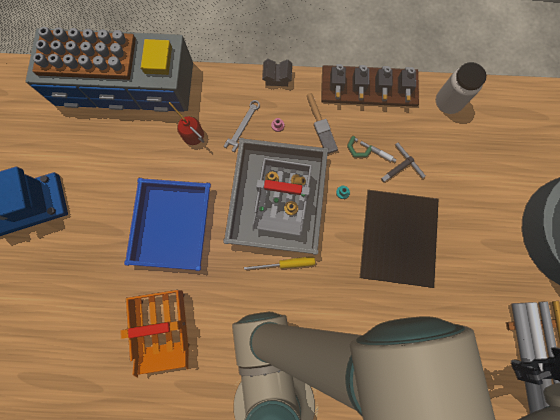

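View pics/scene0.png

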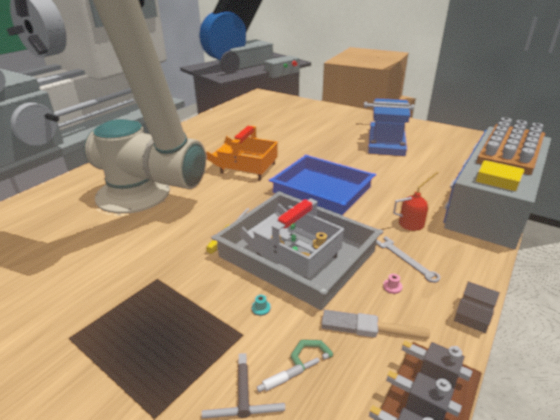

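The top view shows the basket handle at (283,187) inside the grey tub, the tray at (170,225), the mat at (400,240) and the orange decoy at (155,335). The scene view shows the bail and the surroundings.

```bash
cat > h.py <<'E'
import numpy as np, cv2
from rig import manip, eyes, job
from scipy.spatial.transform import Rotation as R
def ray(c,px,z):
    K=c["camera_matrix"];V=c["view"]
    p=np.linalg.inv(K)@np.array([px[0],px[1],1.]); d=V[:3,:3].T@np.array([p[0],-p[1],-1.])
    o=-V[:3,:3].T@V[:3,3]; return o+d*(z-o[2])/d[2]
def proj(c,P):
    q=c["view"][:3,:3]@np.asarray(P)+c["view"][:3,3]; u=c["camera_matrix"]@np.array([q[0],-q[1],-q[2]]); return u[:2]/u[2]
def blob(m):
    n,l,s,_=cv2.connectedComponentsWithStats(m.astype(np.uint8)); i=1+np.argmax(s[1:,4])
    pts=np.argwhere(l==i)[:,::-1].astype(np.float32); return pts, cv2.boxPoints(cv2.minAreaRect(pts))
E
python3 - <<'E'
from h import *
im=cv2.imread("pics/top0.png"); c=eyes.get_calibration("top")
hsv=cv2.cvtColor(im,cv2.COLOR_BGR2HSV); H,S,V=[hsv[:,:,i].astype(int) for i in range(3)]
def sub(m,x0,x1,y0,y1):
    k=np.zeros_like(m); k[y0:y1,x0:x1]=m[y0:y1,x0:x1]; return k
def rep(n,m,z):
    p,b=blob(m); W=np.array([ray(c,q,z)[:2] for q in b]); print(n,b.round(1).tolist(),"W",W.round(3).tolist(),"ctr",W.mean(0).round(4), "edges",[np.linalg.norm(W[i]-W[i-1]).round(3) for i in range(4)],[np.degrees(np.arctan2(*(W[i]-W[i-1])[::-1])).round(1) for i in range(4)])
rep("handle",sub(((H<6)|(H>174))&(S>180)&(V>100),255,310,175,200),.136)
rep("tray",sub((H>105)&(H<130)&(S>130),110,225,170,285),.045)
rep("mat",sub((V<75),355,445,185,292),.004)
m=sub((S<45)&(V>60),215,335,135,262); rep("tub",m,.06)
cv2.imwrite("pics/crop0.png",cv2.resize(im[130:265,215:345],None,fx=4.4,fy=4.4,interpolation=cv2.INTER_CUBIC))
E
```

```text
handle [[264.0, 187.3000030517578], [265.20001220703125, 179.3000030517578], [301.79998779296875, 184.89999389648438], [300.5, 192.89999389648438]] W [[0.556, 0.053], [0.578, 0.051], [0.567, -0.045], [0.546, -0.043]] ctr [0.5618 0.0041] edges [np.float64(0.096), np.float64(0.022), np.float64(0.097), np.float64(0.022)] [np.float64(83.7), np.float64(-5.2), np.float64(-96.4), np.float64(173.7)]
tray [[124.69999694824219, 264.0], [134.8000030517578, 174.60000610351562], [209.39999389648438, 183.10000610351562], [199.3000030517578, 272.5]] W [[0.347, 0.425], [0.601, 0.43], [0.586, 0.214], [0.334, 0.22]] ctr [0.467  0.3225] edges [np.float64(0.206), np.float64(0.254), np.float64(0.216), np.float64(0.253)] [np.float64(86.3), np.float64(1.0), np.float64(-94.0), np.float64(178.6)]
mat [[359.6000061035156, 280.6000061035156], [367.79998779296875, 189.89999389648438], [441.29998779296875, 196.60000610351562], [433.1000061035156, 287.29998779296875]] W [[0.334, -0.223], [0.599, -0.246], [0.589, -0.462], [0.325, -0.429]] ctr [ 0.4615 -0.3398] edges [np.float64(0.206), np.float64(0.266), np.float64(0.216), np.float64(0.266)] [np.float64(87.5), np.float64(-5.0), np.float64(-92.7), np.float64(172.8)]
tub [[223.39999389648438, 242.8000030517578], [241.60000610351562, 121.5999984741211], [336.1000061035156, 135.8000030517578], [318.0, 256.8999938964844]] W [[0.416, 0.159], [0.772, 0.134], [0.741, -0.142], [0.389, -0.099]] ctr [0.5793 0.0129] edges [np.float64(0.259), np.float64(0.357), np.float64(0.278), np.float64(0.354)] [np.float64(84.2), np.float64(-4.0), np.float64(-96.4), np.float64(173.0)]
```

View pics/crop0.png

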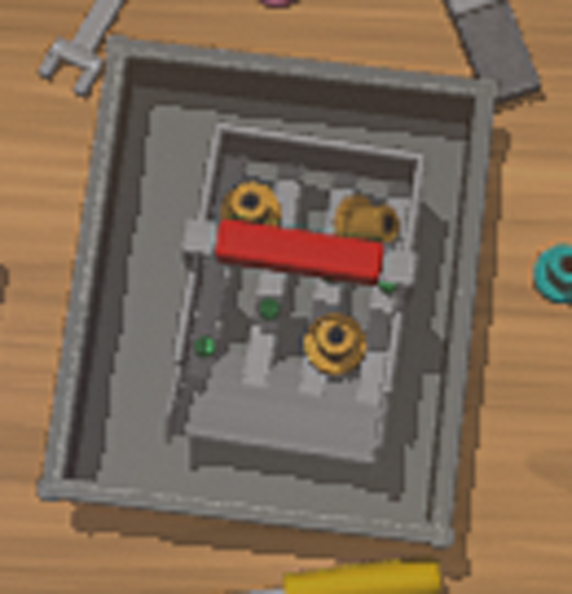

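The handle is at about (0.561, 0.004) with its centre at z 0.125, yawed about −6°. The lip faces the robot. I can see three bushes, one of them lying down, and three of the media at crop (205,345), (268,307) and (387,285). I'll move above the handle.

drive_tool(
  rows=[
    [[0,0,0.096],[3.2,4.6,-0.2],7],
    [[0,0,0.096],[3.2,4.6,-0.2],7],
    [[0,0,0.096],[3.2,4.6,-0.2],7],
    [[0,0,0.096],[3.2,4.6,-0.2],7],
    [[0,0,0.096],[3.2,4.6,-0.2],7],
    [[0,0,0.096],[3.2,4.6,-0.2],7],
    [[0,0,0.096],[3.2,4.6,-0.2],7],
    [[0,0,0.096],[3.2,4.6,-0.2],7],
  ],
)

```text
clock: 1.1
position: [0.4374, -0.1762, 0.2261]
ee_rot: [0.0, 0.855, 0.519, -0.0]
contact_force: [1.0, -1.2, -0.1]
width: 0.0704
gripper_force: 0.0
```

drive_tool(
  rows=[
    [[0,0,0.094],[3.1,4.5,-0.2],7],
    [[0,0,0.094],[3.1,4.5,-0.2],7],
    [[0,0,0.094],[3.1,4.5,-0.2],7],
    [[0,0,0.094],[3.1,4.5,-0.2],7],
    [[0,0,0],[0,0,0],7],
  ],
)

```text
clock: 1.72
position: [0.5621, 0.0053, 0.2173]
ee_rot: [-0.001, 0.742, 0.67, 0.0]
contact_force: [-0.3, -1.2, -0.2]
width: 0.0699
gripper_force: 0.0
```

```bash
python3 - <<'E'
from h import *
s=manip.get_state(); c=eyes.get_calibration("wrist"); im=cv2.cvtColor(eyes.get_image("wrist"),cv2.COLOR_RGB2BGR); cv2.imwrite("pics/w1.png",im)
print(s["position"],s["ee_rot"],s["qpos"])
hsv=cv2.cvtColor(im,cv2.COLOR_BGR2HSV).astype(int);H,S,V=[hsv[:,:,i] for i in range(3)]
p,b=blob(((H<6)|(H>174))&(S>180)&(V>90)); W=np.array([ray(c,q,.136)[:2] for q in b]); print(b.round(),W.round(4).tolist(),W.mean(0),[np.linalg.norm(W[i]-W[i-1]).round(3) for i in range(4)],[np.degrees(np.arctan2(*(W[i]-W[i-1])[::-1])).round(1) for i in range(4)])
E
```

```text
[0.56214486 0.00526358 0.21733323] [-6.07239074e-04  7.42300472e-01  6.70066840e-01  2.64461469e-04] [-1.15162859e-01  2.71973552e-01  1.57393093e+00  1.24586705e-03
  1.29625106e+00 -1.33026877e-02]
[[257. 289.]
 [260. 144.]
 [298. 145.]
 [295. 290.]] [[0.5434, -0.0413], [0.5569, 0.0558], [0.5797, 0.0529], [0.5691, -0.0446]] [0.5622712  0.00570325] [np.float64(0.026), np.float64(0.098), np.float64(0.023), np.float64(0.098)] [np.float64(172.7), np.float64(82.1), np.float64(-7.1), np.float64(-96.2)]
```

View pics/w1.png

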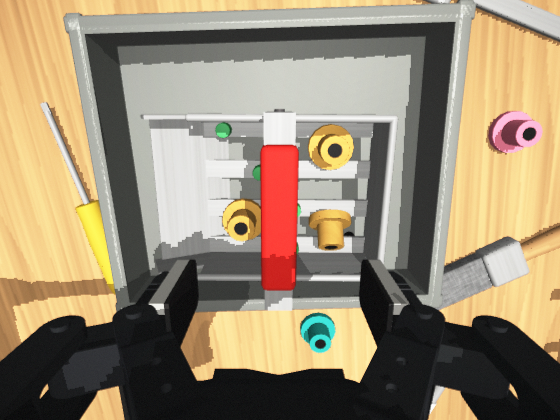

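The wrist view confirms the alignment: handle mid at (278,217), offset under 1 mm, yaw about −7°. The media are at (223,130), (258,172), (297,210) and one hidden near (297,245). I'll descend and grip.

drive_tool(
  rows=[
    [[0,0,-0.01],[0,0,-3.5],7],
    [[0,0,0],[0,0,-3.5],7],
    [[0,0,0],[0,0,-3.0],7],
    [[0,0,0],[0,0,0],7],
    [[0,0,0],[0,0,0],2],
    [[0,0,0],[0,0,0],1],
    [[0,0,0],[0,0,0],1],
    [[0,0,0],[0,0,0],1],
  ],
  force=110,
)

```text
clock: 2.78
position: [0.5617, 0.0018, 0.1201]
ee_rot: [0.001, 0.747, 0.665, 0.001]
contact_force: [-0.2, -0.6, 6.4]
width: 0.0222
gripper_force: 108.1
```

drive_tool(
  rows=[
    [[0,0,0],[0,0,1.5],1],
    [[0,0,0],[0,0,2],1],
    [[0,0,0],[0,0,3],1],
    [[0,0,0],[0,0,0],1],
  ],
)

```text
clock: 3.28
position: [0.5621, 0.0021, 0.1851]
ee_rot: [0.002, 0.747, 0.665, 0.002]
contact_force: [1.4, 0.5, -8.5]
width: 0.022
gripper_force: 108.8
```

```bash
python3 - <<'E'
from h import *
c=eyes.get_calibration("top")
W=np.array([ray(c,(215+a/4.4,130+b/4.4),.06)[:2] for a,b in [(110,40),(495,85),(450,545),(40,495)]]); print(W.round(3).tolist(),W.mean(0))
im=eyes.get_image("top"); cv2.imwrite("pics/crop2.png",cv2.resize(im[110:265,205:345,::-1],None,fx=3.8,fy=3.8,interpolation=cv2.INTER_CUBIC))
s=manip.get_state();print(s["position"],s["contact_force"],s["moment"],s["qpos"])
E
```

```text
[[0.717, 0.135], [0.698, -0.118], [0.398, -0.097], [0.417, 0.157]] [0.55735062 0.01921603]
[0.5608404  0.00221308 0.18348444] [-0.73315699  0.59075403 -7.80101954] [ 0.02263812  0.10973411 -0.0038846 ] [-1.20161865e-01  2.93409122e-01  1.63131859e+00  8.05316611e-05
  1.21588706e+00 -3.21599832e-03]
```

drive_tool(
  rows=[
    [[0,0,0],[0.6,1.7,0],1],
    [[0.139,-0.016,0],[0,-0.8,0],1],
    [[0.139,-0.016,0],[0,-0.8,0],1],
    [[0.139,-0.016,0],[0,-0.8,0],1],
    [[0,0,0],[0,0,0],1],
    [[0,0,0],[0,0,0],1],
    [[-0.139,0.016,0],[0,0.8,0],1],
    [[-0.139,0.016,0],[0,0.8,0],1],
  ],
)

```text
clock: 4.32
position: [0.5666, 0.0128, 0.1839]
ee_rot: [-0.045, 0.745, 0.663, 0.051]
contact_force: [-1.0, 0.5, -8.6]
width: 0.022
gripper_force: 109.3
```

drive_tool(
  rows=[
    [[-0.139,0.016,0],[0,0.8,0],1],
    [[-0.139,0.016,0],[0,0.8,0],1],
    [[-0.139,0.016,0],[0,0.8,0],1],
    [[-0.139,0.016,0],[0,0.8,0],1],
    [[0,0,0],[0,0,0],1],
    [[0,0,0],[0,0,0],1],
    [[0.139,-0.016,0],[0,-0.8,0],1],
    [[0.139,-0.016,0],[0,-0.8,0],1],
  ],
)

```text
clock: 5.32
position: [0.5665, 0.0265, 0.1843]
ee_rot: [0.046, 0.746, 0.663, -0.05]
contact_force: [-0.1, 0.0, -7.8]
width: 0.0222
gripper_force: 109.5
```

drive_tool(
  rows=[
    [[0.139,-0.016,0],[0,-0.8,0],1],
    [[0,0,0],[0,0,0],1],
    [[0,0,0],[0,0,0],1],
  ],
)

```text
clock: 5.7
position: [0.5662, 0.0185, 0.1836]
ee_rot: [0.0, 0.748, 0.664, -0.001]
contact_force: [0.5, -0.5, -7.7]
width: 0.022
gripper_force: 109.5
```

```bash
python3 - <<'E'
from h import *
a=eyes.get_image("wrist")[:,:,::-1]; t=eyes.get_image("top")[:,:,::-1]
o=np.zeros((420,800,3),np.uint8); w=cv2.resize(a[:330,60:500],(400,300)); o[:300,:400]=w
o[:,400:]=cv2.resize(t[125:265,211:344],(400,420),interpolation=cv2.INTER_CUBIC); cv2.imwrite("pics/c3.png",o)
s=manip.get_state();print(s["clock"],s["position"],s["ee_rot"],s["contact_force"])
E
```

```text
5.8 [0.56648507 0.01996178 0.18326608] [ 8.67627829e-05  7.46863664e-01  6.64977014e-01 -4.79936365e-04] [ 0.15976203  0.2410318  -7.44075364]
```

View pics/c3.png

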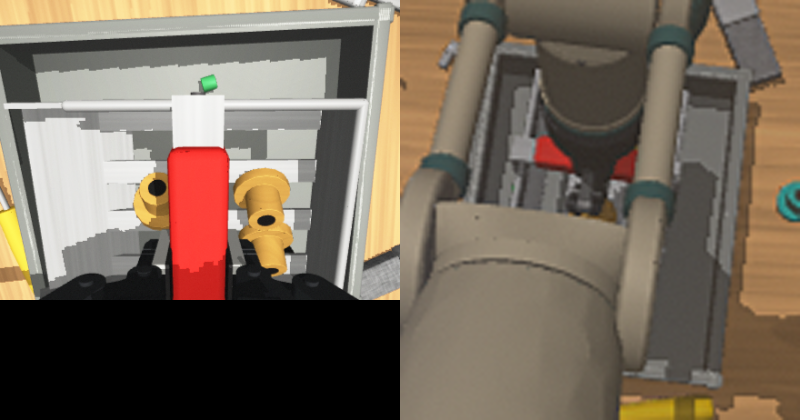

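One green piece lies in the tub at (208,83); the bushes are still in the basket. The right side of the basket is hidden by the gripper. I'll do another rock cycle, a bit stronger.

drive_tool(
  rows=[
    [[0.16,-0.018,0],[0,-0.9,0],1],
    [[0.16,-0.018,0],[0,-0.9,0],1],
    [[0.16,-0.018,0],[0,-0.9,0],1],
    [[0,0,0],[0,1.2,0],1],
    [[0,0,0],[0,-1.2,0],1],
    [[0,0,0],[0,0,0],1],
    [[-0.16,0.018,0],[0,0.9,0],1],
    [[-0.16,0.018,0],[0,0.9,0],1],
  ],
)

```text
clock: 6.8
position: [0.5667, 0.0109, 0.1839]
ee_rot: [-0.052, 0.745, 0.662, 0.058]
contact_force: [-1.3, 0.7, -8.3]
width: 0.0221
gripper_force: 109.5
```

drive_tool(
  rows=[
    [[-0.16,0.018,0],[0,0.9,0],1],
    [[-0.16,0.018,0],[0,0.9,0],1],
    [[-0.16,0.018,0],[0,0.9,0],1],
    [[-0.16,0.018,0],[0,0.9,0],1],
    [[0,0,0],[0,-1.2,0],1],
    [[0,0,0],[0,1.2,0],1],
    [[0,0,0],[0,0,0],1],
    [[0,0,0],[0,0,0],1],
  ],
)

```text
clock: 7.8
position: [0.5667, 0.0459, 0.1837]
ee_rot: [0.16, 0.726, 0.645, -0.177]
contact_force: [-0.1, -0.2, -8.3]
width: 0.0223
gripper_force: 109.7
```

```bash
python3 - <<'E'
from h import *
a=eyes.get_image("wrist")[:,:,::-1]; cv2.imwrite("pics/tl.png",a); s=eyes.get_image("scene")[:,:,::-1]; cv2.imwrite("pics/sc_tl.png",s)
for n,i in(("w",a),("s",s)):
    h=cv2.cvtColor(np.ascontiguousarray(i),cv2.COLOR_BGR2HSV); m=cv2.inRange(h,(55,110,40),(75,255,255)); k,l,st,ce=cv2.connectedComponentsWithStats(m)
    print(n,[(c.round().tolist(),int(t[4])) for c,t in zip(ce[1:],st[1:]) if t[4]>3])
s=manip.get_state();print(s["clock"],s["position"],s["ee_rot"])
E
```

```text
w [([295.0, 16.0], 400), ([260.0, 92.0], 293), ([308.0, 107.0], 6), ([453.0, 263.0], 153)]
s [([6.0, 26.0], 263), ([1.0, 23.0], 11), ([10.0, 47.0], 25), ([302.0, 241.0], 5), ([309.0, 252.0], 15), ([299.0, 256.0], 4)]
7.9 [0.56670969 0.04561938 0.18361074] [ 0.15964147  0.72607925  0.64482155 -0.17756318]
```

drive_tool(
  rows=[
    [[0.16,-0.018,0],[0,-0.9,0],1],
    [[0.16,-0.018,0],[0,-0.9,0],1],
    [[0.16,-0.018,0],[0,-0.9,0],1],
    [[0,0,0],[0,0,0],1],
    [[0,0,0],[0,0,0],1],
  ],
)

```text
clock: 8.52
position: [0.566, 0.0187, 0.1832]
ee_rot: [0.0, 0.747, 0.664, -0.001]
contact_force: [-0.1, 0.7, -7.2]
width: 0.0222
gripper_force: 109.6
```

```bash
python3 - <<'E'
from h import *
b=cv2.imread("pics/tl.png"); a=eyes.get_image("wrist")[:,:,::-1]; s=eyes.get_image("scene")[:,:,::-1]; cv2.imwrite("pics/sc_up.png",s)
for n,i in(("w",a),("s",s)):
    h=cv2.cvtColor(np.ascontiguousarray(i),cv2.COLOR_BGR2HSV); m=cv2.inRange(h,(55,110,40),(75,255,255)); k,l,st,ce=cv2.connectedComponentsWithStats(m)
    print(n,[(c.round().tolist(),int(t[4])) for c,t in zip(ce[1:],st[1:]) if t[4]>3])
o=np.zeros((600,800,3),np.uint8); o[:300,:400]=cv2.resize(b,(400,300)); o[:300,400:]=cv2.resize(a,(400,300))
for j,q in enumerate((cv2.imread("pics/sc_tl.png"),s)): o[300:,400*j:400*j+400]=cv2.resize(q[180:312,210:386],(400,300),interpolation=cv2.INTER_CUBIC)
cv2.imwrite("pics/c4.png",o)
st=manip.get_state();print(st["clock"],st["position"],st["ee_rot"],st["contact_force"])
E
```

```text
w [([290.0, 91.0], 237), ([433.0, 374.0], 85)]
s [([4.0, 10.0], 109), ([5.0, 24.0], 25), ([2.0, 33.0], 18), ([4.0, 41.0], 36), ([12.0, 45.0], 80), ([2.0, 52.0], 4), ([299.0, 257.0], 5)]
8.625 [0.56632708 0.02022666 0.18298371] [-4.97550597e-05  7.46587962e-01  6.65286074e-01 -9.23737926e-04] [ 0.10463769  0.19778775 -7.8360314 ]
```

View pics/c4.png

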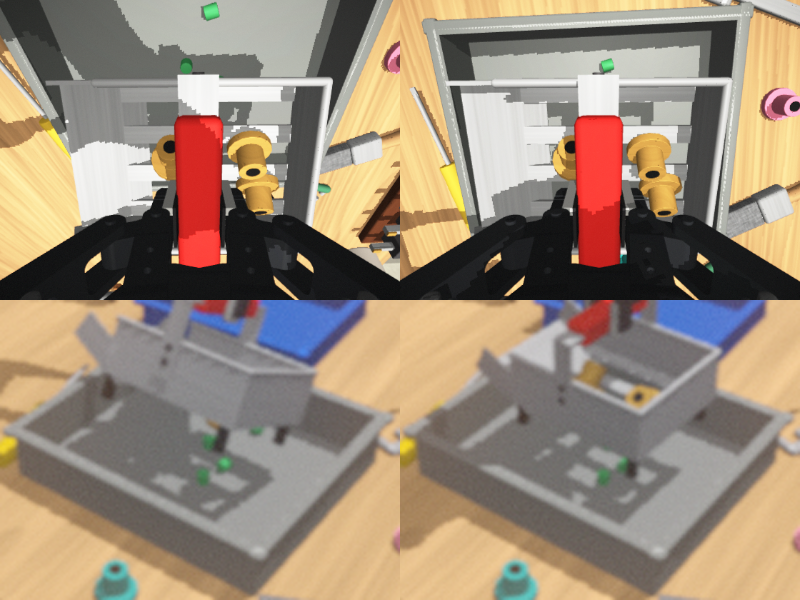

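The tilted scene view shows greens in the tub at about (209,441), (203,475), (224,463) and perhaps (256,428). I'll lift the basket clear and count them.

drive_tool(
  rows=[
    [[0,0,0],[0,0,4],1],
    [[0,0,0],[0,0,5],1],
    [[0,0,0],[0,0,5],1],
    [[0,0,0],[0,0,4],1],
    [[0,0,0],[0,0,0],1],
  ],
)

```text
clock: 9.25
position: [0.5683, 0.0206, 0.3665]
ee_rot: [0.003, 0.746, 0.666, 0.002]
contact_force: [1.2, -0.1, -8.1]
width: 0.022
gripper_force: 110.1
```

```bash
python3 - <<'E'
from h import *
a=eyes.get_image("scene")[:,:,::-1]; b=eyes.get_image("wrist")[:,:,::-1]
for n,i in(("scene",a),("wrist",b)):
    c=eyes.get_calibration(n)
    h=cv2.cvtColor(np.ascontiguousarray(i),cv2.COLOR_BGR2HSV); m=cv2.inRange(h,(50,90,40),(78,255,255)); k,l,st,ce=cv2.connectedComponentsWithStats(m)
    print(n,[(q.round().tolist(),int(t[4]),ray(c,q,.012)[:2].round(3).tolist()) for q,t in zip(ce[1:],st[1:]) if t[4]>3])
o=np.zeros((420,800,3),np.uint8); o[:300,:400]=cv2.resize(a[120:312,180:436],(400,300),interpolation=cv2.INTER_CUBIC); o[:300,400:]=cv2.resize(b,(400,300)); cv2.imwrite("pics/c5.png",o)
E
```

```text
scene [([7.0, 30.0], 680, [-3.112, 1.28]), ([323.0, 235.0], 17, [0.585, 0.104]), ([302.0, 242.0], 15, [0.553, 0.054]), ([308.0, 252.0], 17, [0.587, 0.028]), ([299.0, 257.0], 14, [0.578, -0.001])]
wrist [([285.0, 98.0], 79, [0.584, 0.101])]
```

View pics/c5.png

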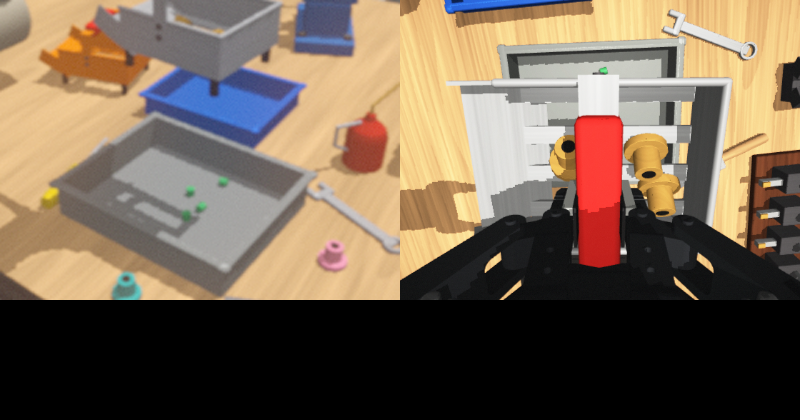

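All four media are in the tub, at (190,191), (186,215), (201,207) and (223,181) in the crop, and the wrist view shows three bushes with nothing green in the basket. Next I refine the tray and mat poses.

```bash
python3 - <<'E'
from h import *
im=cv2.imread("pics/top0.png"); c=eyes.get_calibration("top")
hsv=cv2.cvtColor(im,cv2.COLOR_BGR2HSV).astype(int); H,S,V=[hsv[:,:,i] for i in range(3)]
from scipy.optimize import minimize
def fit(m,box,L,Wd,h,z0,p0):
    k=np.zeros(m.shape,np.uint8); x0,x1,y0,y1=box; k[y0:y1,x0:x1]=m[y0:y1,x0:x1]
    p,_=blob(k); k[:]=0; k[p[:,1].astype(int),p[:,0].astype(int)]=1
    def mask(q):
        x,y,a=q; R2=np.array([[np.cos(a),-np.sin(a)],[np.sin(a),np.cos(a)]])
        P=[proj(c,[*(R2@np.array([sx*L/2,sy*Wd/2])+[x,y]),z]) for sx in(-1,1) for sy in(-1,1) for z in(z0,h)]
        o=np.zeros(m.shape,np.uint8); cv2.fillConvexPoly(o,(cv2.convexHull(np.array(P,np.float32))*16).astype(np.int32),1,cv2.LINE_8,4); return o
    f=lambda q:(mask(q)!=k).sum()
    r=minimize(f,p0,method="Nelder-Mead",options=dict(initial_simplex=[p0,[p0[0]+.02,*p0[1:]],[p0[0],p0[1]+.02,p0[2]],[*p0[:2],p0[2]+.1]])); print(r.x.round(4),r.fun,k.sum())
fit((H>105)&(H<130)&(S>130),(110,225,170,285),.23,.19,.045,0,[.467,.32,0])
fit(V<75,(355,445,185,292),.26,.21,.004,0,[.46,-.34,-.05])
E
```

```text
[ 0.4646  0.3242 -0.0248] 1203.0 5350
[ 0.463  -0.3388 -0.0779] 323.0 6401
```

The tray is at about (0.466, 0.323) and the mat at about (0.462, −0.339) with yaw −4.5°. I'll carry the basket over the tray.

drive_tool(
  rows=[
    [[0,0,0.016],[0,2.5,0],1],
    [[0,0,0.016],[-0.2,4.5,0],1],
    [[0,0,0.016],[-0.2,5.0,-1],1],
    [[0,0,0.016],[-0.2,5.0,-2],1],
    [[0,0,0.016],[-0.2,5.0,-2],1],
    [[0,0,0.016],[-0.2,4.5,-3],1],
    [[0,0,0.016],[-0.2,3.7,-3],1],
    [[0,0,0],[0,0,-3],1],
  ],
)

```text
clock: 10.35
position: [0.5521, 0.3243, 0.2182]
ee_rot: [-0.002, 0.707, 0.707, -0.002]
contact_force: [0.3, -1.2, -7.8]
width: 0.0223
gripper_force: 110.1
```

drive_tool(
  rows=[
    [[0,-0.12,0],[-0.6,0,-1.0],1],
    [[0,-0.12,0],[-0.6,0,-0.8],1],
    [[0,-0.1,0],[-0.6,0,-0.5],1],
    [[0,0,0],[0,0,0],1],
    [[0,0,0],[0,0,0],1],
    [[0,-0.1,0],[-0.6,0,0],1],
    [[0,-0.1,0],[-0.6,0,0],1],
    [[0,0,0],[0,0,0],1],
  ],
)

```text
clock: 11.35
position: [0.5232, 0.3203, 0.1986]
ee_rot: [0.187, 0.683, 0.68, 0.186]
contact_force: [0.1, -0.3, -8.9]
width: 0.0221
gripper_force: 110.5
```

```bash
cat >> h.py <<'E'
def lip():
    s=manip.get_state(); q=s["ee_rot"]; r=R.from_quat([*q[1:],q[0]]); 
    # tool y = basket x, tool x = basket y, tool z = -basket z
    p=s["position"]; f=lambda b:p+r.apply([b[1]/1e3,b[0]/1e3,-b[2]/1e3-.005])
    print("clock",s["clock"],"tilt",np.degrees(np.arccos(-r.as_matrix()[2,2])).round(1),"lip",f([-107.5,0,-72]).round(3),"foot",f([-70,0,-120]).round(3),"handle",f([0,0,0]).round(3),"q",s["qpos"].round(2),"F",s["contact_force"].round(1))
E
python3 -c "from h import *; lip()"
```

```text
clock 11.35 tilt 30.7 lip [0.465 0.321 0.086] foot [0.522 0.32  0.064] handle [0.521 0.32  0.203] q [ 0.6   0.19  1.87 -0.48  0.68  0.92] F [ 0.1 -0.3 -8.9]
```

drive_tool(
  rows=[
    [[0,-0.06,0],[-0.5,0,-0.8],1],
    [[0,-0.06,0],[-0.5,0,-0.8],1],
    [[0,-0.06,0],[-0.3,0,-0.6],1],
    [[0,-0.06,0],[-0.3,0,-0.3],1],
    [[0,-0.05,0],[0,0,0],1],
    [[0,0,0],[0,0,0],1],
    [[0,0,0],[0,0,0],1],
  ],
)

```text
clock: 12.22
position: [0.5114, 0.3258, 0.1938]
ee_rot: [0.276, 0.654, 0.649, 0.275]
contact_force: [0.8, 1.0, -3.7]
width: 0.0224
gripper_force: 112.5
```

```bash
python3 - <<'E'
from h import *
lip()
a=eyes.get_image("scene")[:,:,::-1]; b=eyes.get_image("wrist")[:,:,::-1]; t=eyes.get_image("top")[:,:,::-1]
o=np.zeros((600,800,3),np.uint8); o[:300,:400]=cv2.resize(a[80:230,200:400],(400,300),interpolation=cv2.INTER_CUBIC); o[:300,400:]=cv2.resize(b,(400,300));o[300:,:400]=cv2.resize(t[150:300,90:290],(400,300),interpolation=cv2.INTER_CUBIC); cv2.imwrite("pics/c6.png",o)
E
```

```text
clock 12.225 tilt 45.9 lip [0.485 0.326 0.07 ] foot [0.545 0.326 0.063] handle [0.508 0.326 0.197] q [ 0.74  0.2   2.06 -1.18  0.55  1.69] F [ 0.8  1.  -3.7]
```

View pics/c6.png

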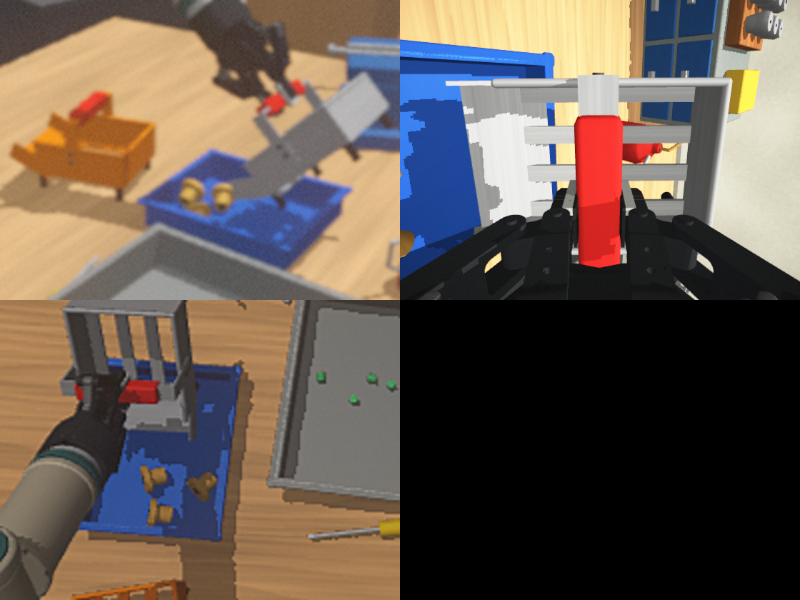

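All three bushes are in the tray, at (153,478), (203,487) and (160,512) in the top crop. The basket is empty and the media are still in the tub at (321,377), (354,399), (372,379) and (391,385). I'll level out while lifting.

drive_tool(
  rows=[
    [[0,0.06,0],[0.3,0,2],1],
    [[0,0.12,0],[0.3,0,2.5],1],
    [[0,0.14,0],[0.3,0,2.5],1],
    [[0,0.14,0],[0.3,0,2.5],1],
    [[0,0.14,0],[0,0,2],1],
    [[0,0.14,0],[0,-1,0],1],
    [[0,0.08,0],[0,-2,0],1],
    [[0,0,0],[0,0,0],1],
  ],
)

```text
clock: 13.38
position: [0.525, 0.2886, 0.2964]
ee_rot: [0.019, 0.712, 0.702, 0.002]
contact_force: [-0.0, 1.5, -4.8]
width: 0.0221
gripper_force: 112.2
```

```bash
python3 -c "
from h import *; lip(); s=manip.get_state(); q=s['ee_rot']; print(s['position'],q, R.from_quat([*q[1:],q[0]]).as_matrix().round(3))"
```

```text
clock 13.375 tilt 2.1 lip [0.419 0.288 0.226] foot [0.458 0.287 0.179] handle [0.525 0.289 0.301] q [ 0.41  0.28  1.37 -0.03  1.48  0.42] F [-0.   1.5 -4.8]
[0.5249712  0.28860876 0.29642333] [0.01850288 0.71175574 0.70218041 0.00202082] [[ 0.014  0.999  0.029]
 [ 1.    -0.013 -0.024]
 [-0.023  0.029 -0.999]]
```

drive_tool(
  rows=[
    [[0,0,-0.005],[-0.3,-3,0],1],
    [[0,0,-0.005],[-0.4,-5,0],1],
    [[0,0,-0.005],[-0.4,-5.5,0],1],
    [[0,0,-0.005],[-0.4,-5.5,0],1],
    [[0,0,-0.005],[-0.4,-5.5,0],1],
    [[0,0,-0.005],[-0.4,-5.5,0],1],
    [[0,0,-0.005],[-0.4,-5.5,0],1],
    [[0,0,-0.005],[-0.4,-5.5,0],1],
  ],
)

```text
clock: 14.38
position: [0.4915, -0.1204, 0.2974]
ee_rot: [0.019, 0.724, 0.689, 0.003]
contact_force: [1.0, 0.2, -4.4]
width: 0.0221
gripper_force: 112.2
```

drive_tool(
  rows=[
    [[0,0,-0.005],[-0.4,-5.5,0],1],
    [[0,0,-0.005],[-0.4,-5.5,0],1],
    [[0,0,-0.005],[-0.4,-5,0],1],
    [[0,0,-0.005],[-0.4,-3,-1],1],
    [[0,0,0],[0,-2,-2],1],
    [[0,0,0],[0,0,0],1],
    [[0,0,0],[0,0,0],1],
  ],
)

```text
clock: 15.25
position: [0.4763, -0.3283, 0.2674]
ee_rot: [0.018, 0.731, 0.682, 0.002]
contact_force: [-0.3, -0.4, -4.0]
width: 0.0224
gripper_force: 112.0
```

```bash
python3 -c "
from h import *; lip(); s=manip.get_state(); q=s['ee_rot']; print(s['position'],q, R.from_quat([*q[1:],q[0]]).as_matrix().round(3))"
```

```text
clock 15.25 tilt 2.1 lip [ 0.371 -0.322  0.197] foot [ 0.41  -0.326  0.15 ] handle [ 0.476 -0.328  0.272] q [-0.72  0.25  1.48  0.    1.38 -0.66] F [-0.3 -0.4 -4. ]
[ 0.4762837  -0.32833009  0.26743728] [0.01787582 0.73124948 0.68187153 0.00242376] [[ 0.07   0.997  0.028]
 [ 0.997 -0.069 -0.023]
 [-0.021  0.029 -0.999]]
```

drive_tool(
  rows=[
    [[0.023,0.028,0],[-0.3,-1.1,-2],1],
    [[0,0,0],[0,0,-3],1],
    [[0,0,0],[0,0,-3],1],
    [[0,0,0],[0,0,-2.5],1],
    [[0,0,0],[0,0,-1.8],1],
    [[0,0,0],[0,0,-1.0],1],
    [[0,0,0],[0,0,0],1],
    [[0,0,0],[0,0,0],1],
  ],
)

```text
clock: 16.25
position: [0.4736, -0.3409, 0.1347]
ee_rot: [0.001, 0.732, 0.682, -0.0]
contact_force: [0.7, 1.1, -3.3]
width: 0.0223
gripper_force: 112.0
```

```bash
python3 - <<'E'
from h import *
lip(); print(manip.get_state()["position"])
a=eyes.get_image("scene")[:,:,::-1]; b=eyes.get_image("top")[:,:,::-1]
o=np.zeros((600,800,3),np.uint8); o[:300,:400]=cv2.resize(a[230:410,60:300],(400,300),interpolation=cv2.INTER_CUBIC); o[:300,400:]=cv2.resize(b[170:320,330:530],(400,300),interpolation=cv2.INTER_CUBIC); cv2.imwrite("pics/c7.png",o[:300])
E
```

```text
clock 16.25 tilt 0.1 lip [ 0.366 -0.333  0.068] foot [ 0.404 -0.336  0.02 ] handle [ 0.474 -0.341  0.14 ] q [-0.74  0.37  1.65 -0.    1.12 -0.67] F [ 0.7  1.1 -3.3]
[ 0.47364534 -0.34090352  0.13465425]
```

View pics/c7.png

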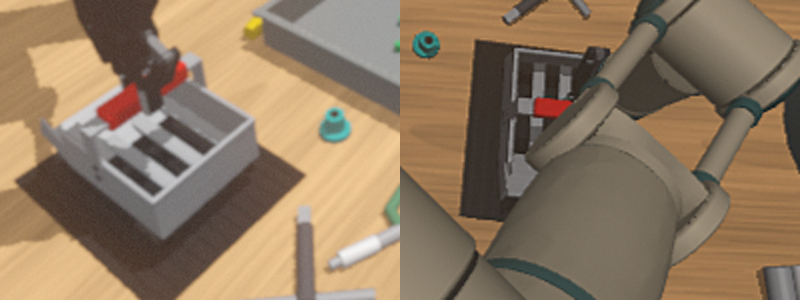

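The basket is level and over the mat, well inside the edges. I'll lower it gently.

drive_tool(
  rows=[
    [[0,0,0],[0,0,-0.6],1],
    [[0,0,0],[0,0,-0.4],1],
    [[0,0,0],[0,0,-0.2],1],
    [[0,0,0],[0,0,-0.1],1],
    [[0,0,0],[0,0,0],1],
  ],
)

```text
clock: 16.98
position: [0.4731, -0.3404, 0.1209]
ee_rot: [-0.0, 0.732, 0.682, -0.0]
contact_force: [0.1, -0.0, -3.4]
width: 0.022
gripper_force: 112.2
```

drive_tool(
  rows=[
    [[0,0,0],[0,0,-0.1],1],
    [[0,0,0],[0,0,-0.1],1],
    [[0,0,0],[0,0,0],1],
  ],
)

```text
clock: 17.35
position: [0.4731, -0.3405, 0.1193]
ee_rot: [0.0, 0.732, 0.682, -0.0]
contact_force: [0.0, 0.0, -1.8]
width: 0.022
gripper_force: 112.4
```

Contact is starting, with the load down from 4 N to 1.8 N. One more small step, then release and retreat.

drive_tool(
  rows=[
    [[0,0,0],[0,0,-0.1],1],
    [[0,0,0],[0,0,0],1],
  ],
)

```text
clock: 17.6
position: [0.473, -0.3406, 0.1192]
ee_rot: [0.0, 0.732, 0.682, -0.0]
contact_force: [-2.4, 1.1, 4.8]
width: 0.022
gripper_force: 113.6
```

drive_tool(
  rows=[
    [[0,0,0],[0,0,0],4],
    [[0,0,0],[0,0,0],6.5],
    [[0,0,0],[0,0,0],6.5],
    [[0,0,0],[0,0,0],6.5],
    [[0,0,0],[0,0,2],6.5],
    [[0,0,0],[0,0,4],6.5],
    [[0,0,0],[0,0,5],6.5],
    [[0,0,0],[0,0,4],6.5],
  ],
)

```text
clock: 18.6
position: [0.4733, -0.3407, 0.2699]
ee_rot: [0.001, 0.732, 0.682, -0.0]
contact_force: [0.2, -0.6, 0.1]
width: 0.0648
gripper_force: 0.0
```

drive_tool(
  rows=[
    [[0,0,0],[-1,4,2],6.5],
    [[0,0,0],[-2,5,0],6.5],
    [[0,0,0],[-2,5,0],6.5],
    [[0,0,0],[-2,5,0],6.5],
    [[0,0,0],[-2,5,0],6.5],
    [[0,0,0],[-2,5,0],6.5],
    [[0,0,0],[0,0,0],6.5],
    [[0,0,0],[0,0,0],6.5],
  ],
)

```text
clock: 19.6
position: [0.3635, -0.0507, 0.2883]
ee_rot: [0.001, 0.731, 0.682, -0.0]
contact_force: [-0.3, 0.6, -0.5]
width: 0.0652
gripper_force: 0.0
```

```bash
python3 - <<'E'
from h import *
print(manip.get_state()["position"])
a=eyes.get_image("scene")[:,:,::-1]; b=eyes.get_image("top")[:,:,::-1]
o=np.zeros((300,800,3),np.uint8); o[:,:400]=cv2.resize(a,(400,300)); o[:,400:]=cv2.resize(b,(400,300)); cv2.imwrite("pics/c8.png",o)
E
```

```text
[ 0.36350048 -0.05073783  0.28827266]
```

View pics/c8.png

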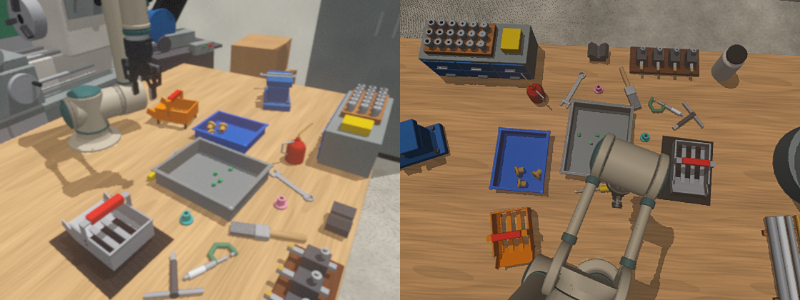

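The basket stands upright on the mat at (105,230), three bushes are in the tray near (215,127), and four media are in the tub. The bystanders look untouched.

```bash
python3 -c "
from rig import job; print(job.sign_off())"
```

```text
the job is handed in; nothing more can be done
None
```

The job is handed in at about 20 s: four media in the tub, three bushes in the tray, empty basket upright on the mat; a joint limit kept the lip about 25 mm above the tray rim during the pour, higher than I planned.

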